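Press the proud lids of the finish tins home

TASK

Two of the three tins of wood finish on the bench have not been closed properly: their lids are caught on one side and stand up on the other. Press each of those lids down until it is fully home, flush on the rim all round, leaving the properly closed tin alone, keeping all three tins upright and where they stand, and without disturbing the other things lying loose on the bench.

Things in the scene. Friction and masses are not known exactly. Their poses are not given: they have to be found in the camera images.
- tin_a: one of three alike loose, upright tins of wood finish (0.6 to 1 kg, 108 mm across, plain metal with a brown paper band). Origin at the centre of its underside, z up; the rim on which the lid sits is at 118 mm. The lid, 94 mm across and 6 mm thick, is centred on the tin and pivots on the rim at its -x end (47 mm from the tin's axis); its free edge is on the +x side
- lid_a_edge (a point): top of the lid of tin_a at its free (highest) edge, in the tin's +x direction: 124 mm above the bench when the lid is home, 16 to 27 mm higher when it stands up
- lid_a (a joint): how far the lid of tin_a stands up, as a tilt in rad: 0 is fully home, flush on the rim all round; two of the tins start at 0.18 to 0.28, the third at 0. Tight fit: it stays where it is left, and yields to about 7 N pressed near the free edge or 13 N at the lid's centre, until it stops solidly at 0
- tin_b: another of three alike loose, upright tins of wood finish (0.6 to 1 kg, 108 mm across, plain metal with a brown paper band). Origin at the centre of its underside, z up; the rim on which the lid sits is at 118 mm. The lid, 94 mm across and 6 mm thick, is centred on the tin and pivots on the rim at its -x end (47 mm from the tin's axis); its free edge is on the +x side
- lid_b_edge (a point): top of the lid of tin_b at its free (highest) edge, in the tin's +x direction: 124 mm above the bench when the lid is home, 16 to 27 mm higher when it stands up
- lid_b (a joint): how far the lid of tin_b stands up, as a tilt in rad: 0 is fully home, flush on the rim all round; two of the tins start at 0.18 to 0.28, the third at 0. Tight fit: it stays where it is left, and yields to about 7 N pressed near the free edge or 13 N at the lid's centre, until it stops solidly at 0
- tin_c: another of three alike loose, upright tins of wood finish (0.6 to 1 kg, 108 mm across, plain metal with a brown paper band). Origin at the centre of its underside, z up; the rim on which the lid sits is at 118 mm. The lid, 94 mm across and 6 mm thick, is centred on the tin and pivots on the rim at its -x end (47 mm from the tin's axis); its free edge is on the +x side
- lid_c_edge (a point): top of the lid of tin_c at its free (highest) edge, in the tin's +x direction: 124 mm above the bench when the lid is home, 16 to 27 mm higher when it stands up
- lid_c (a joint): how far the lid of tin_c stands up, as a tilt in rad: 0 is fully home, flush on the rim all round; two of the tins start at 0.18 to 0.28, the third at 0. Tight fit: it stays where it is left, and yields to about 7 N pressed near the free edge or 13 N at the lid's centre, until it stops solidly at 0
- brush: bystander: flat paint brush lying on the bench, 150 x 34 x 17 mm; origin under the handle's front end, x towards the bristles
- chisel: bystander: wood chisel lying on the bench, 250 mm long, 30 mm thick handle; origin under the handle's front end, x towards the blade
- offcut: bystander: dark wood offcut 60 x 190 x 35 mm; origin at the centre of its underside
- sander: bystander: cork sanding block 70 x 120 x 28 mm; origin at the centre of its underside
- glue: bystander: white glue bottle, 64 mm across, 170 mm tall; origin at the centre of its base
- mallet: bystander: wooden mallet lying down, head 60 x 120 x 60 mm, handle 190 mm along -x; origin under the head's rear face
- block: bystander: light wood block 45 x 100 x 45 mm; origin at the centre of its underside
There are look-alikes about, which are no part of the job. What is shaped like the tin_b but red is not meant.

How it is judged:
At the end, for the whole second after the job is handed in: The lids of all three tins are fully home (tilt under 0.03 rad, about 3 mm at the free edge), and all three tins stand upright (within 0.1 rad), at rest, within 40 mm of where they began (value of joint each of lid_a, lid_b, lid_c below 0.03 rad and angle between each of tin_a, tin_b, tin_c's own z axis and vertical below 0.1 rad and distance of each of tin_a, tin_b, tin_c from where it was at the start of the episode below 0.04 m and linear speed of each of tin_a, tin_b, tin_c below 0.02 m/s); the robot touches nothing.
It fails at once if a loose bystander (brush, chisel, offcut, sanding block, glue bottle, mallet or wood block) is shifted more than 40 mm or the glue bottle is knocked over (distance of any of brush, chisel, offcut, sander, glue, mallet, block from where it was at the start of the episode above 0.04 m or angle between glue's own z axis and vertical above 0.5 rad).
It fails at once if the properly closed tin (tin_c) or its lid is pressed or pushed by the fingers or arm with over 3 N (contact force between tin_c and the fingers above 3 N or contact force between tin_c and the arm above 3 N).
It fails at once if a tin is tipped by more than 0.35 rad (angle between any of tin_a, tin_b, tin_c's own z axis and vertical above 0.35 rad).
It also fails if it takes over 38 s, if anything falls off the work surface, if the arm or the gripper's body presses on something with over 40 N, if the wrist force passes 120 N, or if a joint passes its speed limit or range.

ROBOT

A 7-joint arm with a two-finger parallel gripper is mounted at the origin on the work surface. World frame = base frame: x ahead of the robot, y to its left, z up, the work surface at z = 0. Lengths are in m, angles in rad, forces in N, time in s.
With the tool pointing down it reaches from about 0.4 to 0.9 m from the base axis. Payload 5.5 kg.
Tool frame: the origin (TCP) lies midway between the tips of the shut fingers; the grasp point (between the pads) lies 19 mm behind it; z points along the fingers, y is the direction in which the jaws open and shut (so a half turn about z gives the same grasp; the last joint's range is limited). The gripper opens to 92 mm and grips with 3 to 60 N. Pads are 19 mm wide; open, the fingers measure 130 mm over their backs; the gripper's body (75 mm by 190 mm) begins 47 mm behind the grasp point.
Start: joints at [1.369, 0.501, -0.427, 1.55, 0.221, 1.138, -0.21], TCP at [0.291, -0.581, 0.227] pointing down, gripper open.
Joint ranges: [-2.88, 2.88], [-0.31, 2.03], [-1.54, 1.56], [0.2, 2.42], [-1.41, 4.55], [0.19, 2.02], [-2.57, 2.57]. Speed limits (rad/s): [2.57, 2.57, 3.14, 3.14, 3.14, 3.14, 3.14].

INTERFACE

Orientations are given as a rotation vector (axis times angle).
In Python, from plant import * gives the robot as it stands.
- The arm moves only by the tool send_rows, never from a script. Its argument "moves" is one flat list of numbers, 7 for each row, row after row: the finger opening in cm, from 0 to 9.18, then the shift along the world's x, y, z in cm, then the turn, a rotation vector about the world's x, y, z in degrees. A call has 1 to 5 rows; each row shifts and turns the commanded pose from where the row before left it; what a row does not reach is not made up. A row lasts 1/12 s, in which the tool goes at most 41.7 mm and 7.16 degrees, less where a joint would pass 70% of its speed; a pose out of reach is approached as far as the arm can. A call with a gripper value outside its range is refused whole. The fingers move at their own pace and stop on an object; "newtons" is the grip in N (left out, the last holds). Time passes only in rows, so rows that do not move let the fingers close. It gives the time, the measured TCP pose, the force and the opening at its end, in the units of the state.
- get_state(): the state, without advancing time (a new reading comes with each control period).
- camera(name): name is "scene" or "top"; returns a dict with "img" (480x640x3 uint8, blue, green, red), "depth" (480x640 float32, m along the optical axis (not along the pixel's ray), 0 where there is no reading), "K" (3x3 intrinsics, pixels), "D" ([k1, k2, p1, p2, k3] as OpenCV has them; the pictures are not rectified), "R" (3x3) and "t" (3): a world point X has camera coordinates R X + t. Camera axes: x right, y down, z forward; pixel columns grow to the right and rows downward; lengths in m; the calibration is good to about 2 mm. A picture is of the moment at which its call begins.
- job_done(): hands the job in, once; it reports no verdict.
The state is a dict: "time": time; "joint_pos": joint angles; "qd": joint speeds; "tau": joint torques, N m; "eef_pos": TCP position; "eef_rot": TCP orientation; "contact_force": force on the tool from outside, world axes, zero at the start; "torque": the same for the moment, N m; "gripper_width": finger opening in m.
Only numpy, scipy, OpenCV 4.12 (cv2) and the standard library are available. Lean on these libraries where they do the work, as an engineer would, in place of code of your own. Each camera call takes 0.05 s, during which the arm holds its last target. There are 200 camera calls.

## Working session

There is one attempt and no reset: what is moved stays moved. The work goes in short steps, Python scripts to look and compute and a tool call to move; the robot and the scene stay as the last step left them, time stands still between calls to the robot, and variables do not carry over. Pictures are saved under pics/ and viewed, about 8 in all and at most 12, crops included, and the job is handed in when it is done.

Besides the shell and the picture viewer there is one more tool, called after ">>>" as name(argument=value, ...) on one line, values as JSON. send_rows: Moves the arm, as the interface text tells. Its arguments: {"type":"object","properties":{"moves":{"type":"array","items":{"type":"number"}},"newtons":{"type":"number"}},"required":["moves"]}

```bash
mkdir -p pics; cat > h.py <<'E'
from plant import *
import numpy as np, cv2
def cloud(c):
    h,w=c["depth"].shape
    u,v=np.meshgrid(np.arange(w),np.arange(h))
    p=cv2.undistortPoints(np.stack([u,v],-1).reshape(-1,1,2).astype(np.float64),c["K"],c["D"]).reshape(h,w,2)
    d=c["depth"][...,None]
    X=np.concatenate([p*d,d],-1)
    W=(X-c["t"])@c["R"]
    W[c["depth"]==0]=np.nan
    return W
E
python3 - <<'E'
from h import *
for n in("top","scene"):
    c=camera(n); cv2.imwrite(f"pics/{n}0.png",c["img"]); np.savez(f"{n}0.npz",**c)
    print(n,-c["R"].T@c["t"])
    if n=="top":
        W=cloud(c); z=W[...,2]
        m=((z>.1)&(z<.18)).astype(np.uint8)
        k,l,s,ce=cv2.connectedComponentsWithStats(m)
        for i in range(1,k):
            if s[i,4]>150:
                P=W[l==i]; print(s[i],ce[i].round(),P.min(0).round(3),P.max(0).round(3),np.median(P,0).round(3),c["img"][l==i].mean(0).round())
print(get_state())
E
```

```text
top [ 0.35568218 -0.01561396  1.25991134]
[ 57 141  35  32 837] [ 74. 157.] [0.666 0.599 0.1  ] [0.747 0.681 0.126] [0.705 0.634 0.119] [ 99. 107. 110.]
[ 45 182  35  33 893] [ 62. 198.] [0.557 0.618 0.1  ] [0.641 0.699 0.127] [0.596 0.654 0.119] [ 99. 106. 109.]
[113 199  30  25 562] [128. 210.] [0.538 0.453 0.1  ] [0.602 0.513 0.175] [0.565 0.476 0.123] [ 66.  87. 109.]
[ 313  202   45   45 1574] [335. 224.] [ 0.492 -0.088  0.101] [0.602 0.02  0.132] [ 0.546 -0.034  0.123] [121. 130. 133.]
[ 398  202   45   45 1598] [420. 224.] [ 0.498 -0.297  0.1  ] [ 0.608 -0.188  0.147] [ 0.55  -0.24   0.131] [109. 118. 121.]
[ 164  226   46   45 1573] [186. 249.] [0.424 0.277 0.1  ] [0.533 0.386 0.152] [0.475 0.325 0.132] [107. 116. 120.]
[  95  247   46   44 1590] [117. 269.] [0.37  0.445 0.1  ] [0.476 0.555 0.132] [0.423 0.495 0.123] [ 18.  26. 126.]
[  32  289   50   35 1515] [ 57. 306.] [0.287 0.588 0.1  ] [0.369 0.691 0.141] [0.327 0.633 0.13 ] [51. 65. 54.]
[ 155  289   47   46 1674] [178. 312.] [0.27  0.288 0.1  ] [0.378 0.397 0.131] [0.323 0.338 0.124] [ 20.  30. 132.]
[ 30 333  48  24 
[... 225 characters left out ...]
23732793 0.81106003]
{'time': 0.1, 'joint_pos': array([ 1.36919568,  0.50178947, -0.42681435,  1.55132056,  0.22080186,
        1.13829375, -0.21026362]), 'qd': array([ 0.00184463, -0.00168887,  0.00039102, -0.00327758, -0.00154932,
       -0.00105729, -0.00090612]), 'tau': array([-1.11507208e-02, -5.67880011e+01, -5.83811894e+00, -2.79917049e+01,
       -6.89647556e-02,  2.41853599e-02,  7.12966676e-05]), 'eef_pos': array([ 0.29105046, -0.58050246,  0.22577085]), 'eef_rot': array([-3.05542455e+00, -7.23287469e-01,  5.18587860e-04]), 'contact_force': array([-0.0385407 , -0.1000057 ,  0.40033814]), 'torque': array([-0.02344438, -0.05425737,  0.00433403]), 'gripper_width': 0.09188170380086919}
```

View pics/top0.png

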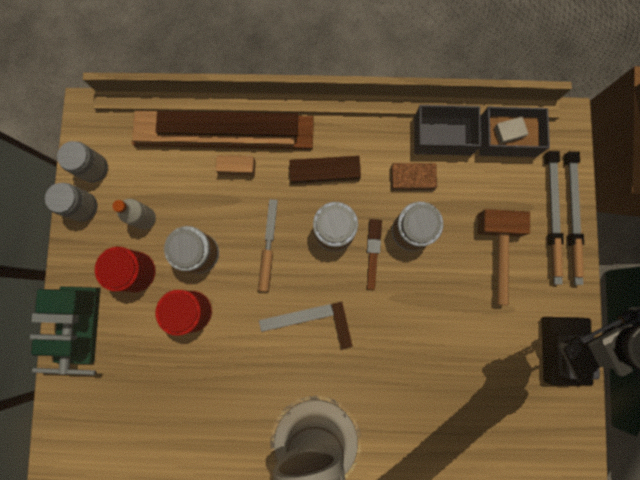

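View pics/scene0.png

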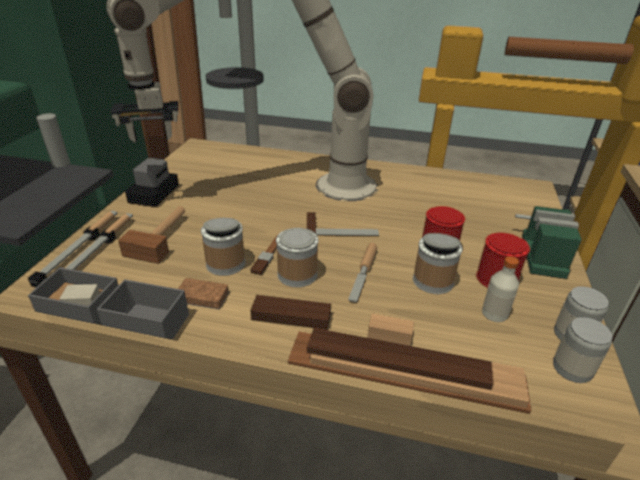

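The top view shows the three plain tins at px (336,224), (420,224) and (187,249). The middle one is level with z≈0.123, so it is the closed one. In the scene view the other two stand open. Next I fit the lid planes.

```bash
cat >> h.py <<'E'
def lids(c,cs=((.553,-.242),(.478,.331),(.547,-.034))):
    W=cloud(c).reshape(-1,3)
    for x,y in cs:
        P=W[(W[:,2]>.1)&(W[:,2]<.16)&(np.hypot(W[:,0]-x,W[:,1]-y)<.075)]
        (cx,cy),r=cv2.minEnclosingCircle(P[:,:2].astype(np.float32))
        Q=P[np.hypot(P[:,0]-cx,P[:,1]-cy)<.038]; Q=Q[Q[:,2]>.112]
        A=np.c_[Q[:,:2]-[cx,cy],np.ones(len(Q))]
        s=np.linalg.lstsq(A,Q[:,2],rcond=None)[0]
        t=np.arctan(np.hypot(s[0],s[1])); a=np.arctan2(s[1],s[0]); d=np.array([np.cos(a),np.sin(a)])
        e=np.array([cx,cy])+d*.04
        print("c",round(cx,3),round(cy,3),"r",round(r,3),"tilt",t.round(3),"dir deg",np.degrees(a).round(),"z0",s[2].round(4),"press pt(40mm)",e.round(3))
E
python3 - <<'E'
from h import *
for n in("top","scene"): lids(dict(np.load(n+"0.npz")))
from scipy.spatial.transform import Rotation as R
print(R.from_rotvec(get_state()["eef_rot"]).as_matrix().round(2))
E
```

```text
c 0.553 -0.243 r 0.056 tilt 0.215 dir deg 19.0 z0 0.1345 press pt(40mm) [ 0.591 -0.23 ]
c 0.478 0.33 r 0.056 tilt 0.235 dir deg 2.0 z0 0.1363 press pt(40mm) [0.518 0.332]
c 0.547 -0.034 r 0.056 tilt 0.013 dir deg 167.0 z0 0.1242 press pt(40mm) [ 0.509 -0.025]
c 0.559 -0.245 r 0.057 tilt 0.059 dir deg -161.0 z0 0.1322 press pt(40mm) [ 0.522 -0.258]
c 0.483 0.329 r 0.056 tilt 0.051 dir deg 162.0 z0 0.1333 press pt(40mm) [0.445 0.342]
c 0.552 -0.035 r 0.057 tilt 0.011 dir deg 162.0 z0 0.1255 press pt(40mm) [ 0.514 -0.023]
[[ 0.89  0.45 -0.  ]
 [ 0.45 -0.89  0.  ]
 [ 0.   -0.   -1.  ]]
```

>>> send_rows(moves=[0,2,2.3,0,0,0,0,0,2,2.3,0,0,0,0,0,2,2.3,0,0,0,0,0,2,2.3,0,0,0,0,0,2,2.3,0,0,0,0], newtons=20)

```text
time: 0.52
eef_pos: [0.3918, -0.4646, 0.2262]
eef_rot: [-3.056, -0.723, 0.001]
contact_force: [0.6, 0.1, 0.4]
gripper_width: 0.0631
```

>>> send_rows(moves=[0,2,2.3,0,0,0,0,0,2,2.3,0,0,0,0,0,2,2.3,0,0,0,0,0,2,2.3,0,0,0,0,0,2,2.3,0,0,0,0])

```text
time: 0.93
eef_pos: [0.4918, -0.3497, 0.2263]
eef_rot: [-3.057, -0.723, 0.001]
contact_force: [0.7, -0.2, -0.7]
gripper_width: 0.0298
```

>>> send_rows(moves=[0,2,2.3,0,0,0,0,0,2,2.3,0,0,0,0,0,2,2.3,0,0,0,0,0,2,2.3,0,0,0,0,0,1.2,2.5,0,0,0,0])

```text
time: 1.35
eef_pos: [0.5848, -0.2328, 0.2262]
eef_rot: [-3.057, -0.724, -0.001]
contact_force: [0.3, 0.2, 0.3]
gripper_width: 0.0008
```

>>> send_rows(moves=[0,0,0,-2.0,0,0,0,0,0,0,-2.0,0,0,0,0,0,0,0,-2.0,0,0,0,0,0,0,-1.5,0,0,0,0,0,0,-0.5,0,0,0])

```text
schema error: expected a multiple of 7 numbers
```

>>> send_rows(moves=[0,0,0,-0.3,0,0,0,0,0,0,-0.3,0,0,0,0,0,0,0,-0.3,0,0,0,0,0,0,-0.2,0,0,0,0,0,0,0,0,0,0,0])

```text
schema error: expected a multiple of 7 numbers
```

>>> send_rows(moves=[0,0,0,-2,0,0,0,0,0,0,-2,0,0,0,0,0,0,-2,0,0,0,0,0,0,-1.5,0,0,0,0,0,0,-0.5,0,0,0])

```text
time: 1.77
eef_pos: [0.5812, -0.2334, 0.1434]
eef_rot: [-3.054, -0.723, 0.007]
contact_force: [-0.7, 0.8, -1.0]
gripper_width: 0.0006
```

>>> send_rows(moves=[0,0,0,-0.3,0,0,0,0,0,0,-0.3,0,0,0,0,0,0,-0.3,0,0,0,0,0,0,-0.2,0,0,0,0,0,0,0,0,0,0])

```text
time: 2.18
eef_pos: [0.5833, -0.2333, 0.137]
eef_rot: [-3.056, -0.724, 0.0]
contact_force: [-3.6, 1.0, 4.4]
gripper_width: 0.0003
```

>>> send_rows(moves=[0,0,0,-0.3,0,0,0,0,0,0,-0.3,0,0,0,0,0,0,-0.3,0,0,0,0,0,0,-0.2,0,0,0,0,0,0,0,0,0,0])

```text
time: 2.6
eef_pos: [0.5848, -0.2328, 0.1265]
eef_rot: [3.057, 0.725, 0.004]
contact_force: [-1.0, 2.4, 3.8]
gripper_width: 0.0006
```

>>> send_rows(moves=[0,0,0,-0.1,0,0,0,0,0,0,-0.1,0,0,0,0,0,0,0,0,0,0,0,0,0,0,0,0,0])

```text
time: 2.93
eef_pos: [0.585, -0.2328, 0.1247]
eef_rot: [3.057, 0.725, 0.005]
contact_force: [-1.5, 3.6, 5.5]
gripper_width: 0.0004
```

>>> send_rows(moves=[0,0,0,-0.1,0,0,0,0,0,0,-0.1,0,0,0,0,0,0,-0.1,0,0,0,0,0,0,0,0,0,0])

```text
time: 3.27
eef_pos: [0.5854, -0.233, 0.1238]
eef_rot: [3.055, 0.725, 0.005]
contact_force: [-6.1, 5.5, 19.3]
gripper_width: 0.0005
```

>>> send_rows(moves=[0,0,0,-0.1,0,0,0,0,0,0,-0.1,0,0,0,0,0,0,0,0,0,0])

```text
time: 3.52
eef_pos: [0.5863, -0.2332, 0.1237]
eef_rot: [3.054, 0.724, 0.008]
contact_force: [-8.1, 6.1, 27.7]
gripper_width: 0.0004
```

>>> send_rows(moves=[0,0,0,1,0,0,0,0,0,0,2.5,0,0,0,0,0,0,3,0,0,0,0,0,0,3,0,0,0,0,0,0,2.5,0,0,0])

```text
time: 3.93
eef_pos: [0.5843, -0.2344, 0.2408]
eef_rot: [3.055, 0.723, 0.004]
contact_force: [0.8, 0.1, 0.6]
gripper_width: 0.0005
```

>>> send_rows(moves=[0,-0.4,2.8,0,0,0,0,0,-0.4,2.8,0,0,0,0,0,-0.4,2.8,0,0,0,0,0,-0.4,2.8,0,0,0,0,0,-0.4,2.8,0,0,0,0])

```text
time: 4.35
eef_pos: [0.5636, -0.0932, 0.2388]
eef_rot: [3.056, 0.722, 0.003]
contact_force: [-0.2, 0.2, 0.5]
gripper_width: 0.0008
```

>>> send_rows(moves=[0,-0.4,2.8,0,0,0,0,0,-0.4,2.8,0,0,0,0,0,-0.4,2.8,0,0,0,0,0,-0.4,2.8,0,0,0,0,0,-0.4,2.8,0,0,0,0])

```text
time: 4.77
eef_pos: [0.5437, 0.0471, 0.2387]
eef_rot: [3.057, 0.723, 0.003]
contact_force: [0.1, -0.4, 0.0]
gripper_width: 0.0005
```

>>> send_rows(moves=[0,-0.4,2.8,0,0,0,0,0,-0.4,2.8,0,0,0,0,0,-0.4,2.8,0,0,0,0,0,-0.4,2.8,0,0,0,0,0,-0.4,2.8,0,0,0,0])

```text
time: 5.18
eef_pos: [0.5238, 0.1873, 0.2387]
eef_rot: [3.057, 0.723, 0.003]
contact_force: [-0.1, -0.1, 0.2]
gripper_width: 0.0
```

>>> send_rows(moves=[0,-0.4,2.8,0,0,0,0,0,-0.4,2.8,0,0,0,0,0,-0.4,2.8,0,0,0,0,0,-0.2,2.8,0,0,0,0,0,-0.1,2.8,0,0,0,0])

```text
time: 5.6
eef_pos: [0.5086, 0.3274, 0.2387]
eef_rot: [-3.057, -0.723, -0.003]
contact_force: [0.0, -0.1, -0.3]
gripper_width: 0.0009
```

Lid top at 31 mm here should be at about 0.142. I descend to 0.147, then press slowly.

>>> send_rows(moves=[0,0.1,0.3,-2,0,0,0,0,0,0,-2.5,0,0,0,0,0,0,-2.5,0,0,0,0,0,0,-1.7,0,0,0,0,0,0,-0.5,0,0,0])

```text
time: 6.02
eef_pos: [0.5093, 0.3285, 0.1441]
eef_rot: [3.057, 0.723, -0.002]
contact_force: [-2.5, -1.8, 7.0]
gripper_width: 0.0003
```

>>> send_rows(moves=[0,0,0,-0.3,0,0,0,0,0,0,-0.3,0,0,0,0,0,0,-0.3,0,0,0,0,0,0,-0.2,0,0,0,0,0,0,0,0,0,0])

```text
time: 6.43
eef_pos: [0.5112, 0.3287, 0.1369]
eef_rot: [3.057, 0.722, 0.005]
contact_force: [-0.7, -1.5, 4.2]
gripper_width: 0.0006
```

>>> send_rows(moves=[0,0,0,-0.3,0,0,0,0,0,0,-0.2,0,0,0,0,0,0,-0.2,0,0,0,0,0,0,-0.1,0,0,0,0,0,0,0,0,0,0])

```text
time: 6.85
eef_pos: [0.5124, 0.3287, 0.1295]
eef_rot: [3.057, 0.721, 0.008]
contact_force: [0.6, -1.9, 4.7]
gripper_width: 0.0007
```

>>> send_rows(moves=[0,0,0,-0.2,0,0,0,0,0,0,-0.2,0,0,0,0,0,0,-0.1,0,0,0,0,0,0,-0.1,0,0,0,0,0,0,0,0,0,0])

```text
time: 7.27
eef_pos: [0.5129, 0.3287, 0.1241]
eef_rot: [3.057, 0.72, 0.01]
contact_force: [2.0, -3.5, 8.9]
gripper_width: 0.0006
```

>>> send_rows(moves=[0,0,0,-0.1,0,0,0,0,0,0,-0.1,0,0,0,0,0,0,-0.1,0,0,0,0,0,0,0,0,0,0])

```text
time: 7.6
eef_pos: [0.5132, 0.3289, 0.1236]
eef_rot: [3.056, 0.72, 0.012]
contact_force: [-4.0, -7.8, 25.1]
gripper_width: 0.0005
```

Solid stop. Now I lift, move clear and check.

>>> send_rows(moves=[0,0,0,1,0,0,0,0,0,0,2.5,0,0,0,0,0,0,3,0,0,0,0,0,0,3,0,0,0,0,0,0,2.5,0,0,0])

```text
time: 8.02
eef_pos: [0.5101, 0.3298, 0.2414]
eef_rot: [-3.056, -0.723, -0.005]
contact_force: [1.3, 0.3, 0.3]
gripper_width: 0.0006
```

>>> send_rows(moves=[0,0,-3,0,0,0,0,0,0,-3,0,0,0,0,0,0,-3,0,0,0,0,0,0,-3,0,0,0,0,0,0,-3,0,0,0,0])

```text
time: 8.43
eef_pos: [0.5098, 0.1779, 0.2393]
eef_rot: [3.057, 0.724, 0.004]
contact_force: [0.9, 0.5, -0.1]
gripper_width: 0.0003
```

>>> send_rows(moves=[0,-1,-2,0,0,0,0,0,-1,-1,0,0,0,0,0,0,0,0,0,0,0,0,0,0,0,0,0,0,0,0,0,0,0,0,0])

```text
time: 8.85
eef_pos: [0.4903, 0.15, 0.2389]
eef_rot: [-3.057, -0.725, -0.004]
contact_force: [-0.1, -0.4, 0.3]
gripper_width: 0.0008
```

```bash
python3 - <<'E'
from h import *
for n in("top","scene"):
    c=camera(n); cv2.imwrite(f"pics/{n}1.png",c["img"]); print(n); lids(c)
s=get_state(); print(s["time"],s["eef_pos"],s["contact_force"])
a=cv2.imread("pics/top1.png"); b=cv2.imread("pics/scene1.png")
cv2.imwrite("pics/both.png",np.vstack([cv2.resize(a,(400,300)),cv2.resize(b[180:420],(640,240))[:,:400]]) if 0 else np.hstack([a[90:400,30:430],b[180:420,100:500].repeat(1,0) if 0 else cv2.copyMakeBorder(b[180:420,100:500],0,70,0,0,0)]))
E
```

```text
top
c 0.554 -0.243 r 0.056 tilt 0.008 dir deg -164.0 z0 0.124 press pt(40mm) [ 0.515 -0.254]
c 0.476 0.333 r 0.055 tilt 0.007 dir deg 98.0 z0 0.1243 press pt(40mm) [0.471 0.372]
c 0.547 -0.034 r 0.056 tilt 0.006 dir deg -96.0 z0 0.1243 press pt(40mm) [ 0.543 -0.074]
scene
c 0.557 -0.243 r 0.058 tilt 0.007 dir deg -124.0 z0 0.1249 press pt(40mm) [ 0.534 -0.276]
c 0.481 0.328 r 0.057 tilt 0.008 dir deg 160.0 z0 0.1259 press pt(40mm) [0.444 0.342]
c 0.551 -0.036 r 0.058 tilt 0.008 dir deg -179.0 z0 0.1254 press pt(40mm) [ 0.511 -0.037]
8.95 [0.48996334 0.15039186 0.23833104] [ 0.43933861  0.51303768 -0.64006065]
```

View pics/both.png

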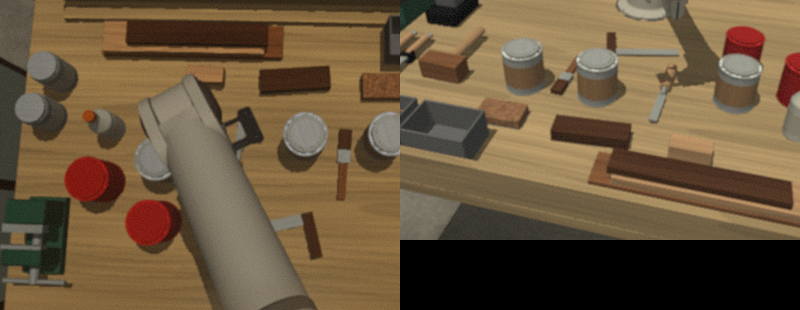

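The crops show all three tins upright in place with flat lids, at crop px (523,65), (597,75) and (739,82) in the scene view. The bystanders look unmoved and the arm is clear.

```bash
python3 -c "
from plant import *
job_done()"
```

```text
the job is handed in; nothing more can be done
```

I pressed both raised lids fully home with the shut fingertips, and the job is handed in at about 9 s of the 38 s allowed. They were on the tins at about (0.553, -0.243) and (0.478, 0.330). I pressed each near its free edge until it stopped solidly, at about 28 N and 25 N.

- **Lids:** after pressing, both cameras put all three lids at a tilt of 0.008 rad or less, with lid height at about 0.124 to 0.126 m.
- **Tins:** all three stand upright and within a few mm of where they began. The closed tin, in the middle, was passed over about 0.11 m above its lid and never touched.
- **Bystanders:** they looked unmoved in the last pictures, judged by eye only. The last reading showed no contact on the tool.
- **Disagreements:** before pressing, the scene camera's lid fit showed much smaller tilts (about 0.05 rad) than the top camera's (0.215 and 0.235). I put this down to the low viewing angle and used the top camera, which matched the heights measured. In the final top picture the arm partly hid the left tin, so its lid rests mainly on the scene view and the solid stop.

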